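# Seat a lens barrel in the V-block and hold it down

### The job

Wind the red-handled handwheel of the small bench fixture counter-clockwise (seen from above) until the tailstock it drives is fully back against its stop and no longer reaches over the V-block; do it with the wheel, not by pushing the tailstock. Then take the black lens barrel from its rest and lay it along the V-block, midway along the V, so that it bears on both flanks. Finish while still holding it there: keep the fingers on the barrel and press it steadily straight down with about 15 N (firm, well above its own weight, never more than about 50 N), without letting go. Leave the loupe, the cleaner bottle and the ring gauge alone.

Things in the scene. Friction and masses are not known exactly. Their poses are not given: they have to be found in the camera images.
- fixture: Fixed bench fixture, base plate 250 x 110 x 12 mm, dark steel. Origin: centre of its underside; z up; x runs along the V, from the steel V-block (-x end) past the blue tailstock to the handwheel (+x end). V: x -102 to -42 mm, middle x = -72, y = 0; block 45 mm wide, top at z = 38. Seated barrel: axis along x at y = 0, z = 52 mm. Tailstock tops out at 70 mm, the handwheel's handle at 131.
- flank_left: The 45 degree flank of the 90 degree V on the fixture's +y side (steel, 60 mm long, upper edge 20 mm from the middle plane). Origin: middle of the line where the two flanks would meet, x = -72, y = 0, z = 18 mm of the fixture; axes as the fixture's.
- flank_right: The flank of the V on the fixture's -y side; origin and axes as for flank_left.
- tailstock: Blue tailstock block (46 x 34 x 42 mm) with a steel quill and a white round pad (29 mm across) that points at the V. It slides along the fixture's x and is not to be pushed by hand. Origin: centre of the pad's face, at y = 0, z = 52 mm of the fixture; x = -58 mm fully forward (reaching over the V), x = -28 mm when home against the brass stop screw.
- quill (a joint): Slide of the tailstock in m: 0 fully forward, 0.030 fully back, touching its stop. 5 mm per radian of the handwheel.
- handwheel (a joint): Angle of the handwheel in rad: 0 with the tailstock fully forward, 6.0 (hard stop) with it home; grows counter-clockwise seen from above. Starts between 0 and 1.5. At angle a the handle stands in direction a from the fixture's x axis. It stays where left; turning takes about 1.5 N at the handle.
- handle (a point): Point on the axis of the red upright handle of the handwheel, 18 mm below its top, 113 mm above the bench. The handle is 17 mm across, 37 mm tall, 37 mm from the wheel's axis, and spins freely, so it can be gripped from above and carried round a circle without turning the gripper. The wheel's rim (92 mm across) has its top 93 mm above the bench, 20 mm below this point.
- wheel_hub (a point): Point on the vertical axis of the handwheel, at x = 70 mm, y = 0, z = 94 mm of the fixture. Beware: a measuring microscope stands on the bench to the left of the wheel, taking up x beyond 0.48 m, y from 0.15 to 0.55 m and up to over 0.5 m high in the robot's frame; swing the arm round it on the robot's side.
- lens_rest: Low grey plastic rest, 56 x 40 mm, 10 mm high, fixed to the bench, with two rails along its x on which the barrel lies. Origin: centre of its underside.
- lens_barrel: Black lens barrel, a plain cylinder 48 mm in diameter and 70 mm long with glass ends and one brass ring, polished (slides easily on the flanks), 0.11 to 0.23 kg. Origin: its centre. Its x axis is the axis of the cylinder and lies level; either end may point either way. On the rest its centre is 32 mm above the bench.
- loupe: Black eye loupe standing on its rim, 37 mm across, 34 mm high; not to be moved. Origin: centre of its underside.
- cleaner_bottle: White bottle with a blue spout, 35 mm across, 90 mm high; not to be moved. Origin: centre of its underside.
- ring_gauge: Steel ring gauge, 45 mm across, 16 mm high; not to be moved. Origin: centre of its underside.

How it is judged:
On the way, in this order (a step that is already met when the one before it is completed fails the run):
1. the tailstock is wound back to within 1.5 mm of its stop while the barrel still lies on its rest (value of joint quill above 0.0285 m and horizontal distance between lens_barrel and lens_rest below 0.02 m), for 0.2 s.
2. the barrel is lifted clear of its rest in the fingers (height (world z) of lens_barrel above 0.045 m and contact force between the fingers and lens_barrel above 1 N and contact force between lens_barrel and lens_rest below 0.05 N), for 0.1 s.
3. the barrel lies in the V, touching both flanks (x of lens_barrel in the frame of fixture between -0.08 and -0.064 m and y of lens_barrel in the frame of fixture between -0.0025 and 0.0025 m and z of lens_barrel in the frame of fixture between 0.049 and 0.0545 m and angle between the x axis of lens_barrel and the x axis of fixture, either way round below 0.06 rad and contact force between each of flank_left, flank_right and lens_barrel above 0.3 N), for 0.1 s.
At the end, for the whole second after the job is handed in: Tailstock within 1.5 mm of its stop; barrel along the V (0.06 rad), within 2.5 mm of its middle plane, 3 mm of seated height and 8 mm of mid-length, bearing on each flank with 2.5 to 30 N (about 5 to 40 N straight down), fingers still on it with over 3 N, still (value of joint quill above 0.0285 m and x of lens_barrel in the frame of fixture between -0.08 and -0.064 m and y of lens_barrel in the frame of fixture between -0.0025 and 0.0025 m and z of lens_barrel in the frame of fixture between 0.049 and 0.0545 m and angle between the x axis of lens_barrel and the x axis of fixture, either way round below 0.06 rad and contact force between flank_left and lens_barrel between 2.5 and 30 N and contact force between flank_right and lens_barrel between 2.5 and 30 N and contact force between the fingers and lens_barrel above 3 N and linear speed of lens_barrel below 0.02 m/s); the arm keeps its last pose, push and grip.
It fails at once if the tailstock is pushed by the arm or fingers (contact force between any of the fingers, the arm and tailstock above 3 N).
It fails at once if the barrel is rammed into the V (over 36 N on a flank, about 50 N straight down) (contact force between any of flank_left, flank_right and lens_barrel above 36 N).
It fails at once if the loupe, the cleaner bottle or the ring gauge is moved more than 20 mm or tipped (distance of any of loupe, cleaner_bottle, ring_gauge from where it was at the start of the episode above 0.02 m or angle between any of loupe, cleaner_bottle, ring_gauge's own z axis and vertical above 0.4 rad).
It also fails if it takes over 62 s, if anything falls off the work surface, if the arm or the gripper's body presses on something with over 40 N, if the wrist force passes 120 N, or if a joint passes its speed limit or range.

### The arm

A 7-joint arm with a two-finger parallel gripper is mounted at the origin on a cart in front of the work surface, level with it; the furniture and walls round the work are solid. World frame = base frame: x ahead of the robot, y to its left, z up, the work surface at z = 0. Lengths are in m, angles in rad, forces in N, time in s.
With the tool pointing down it reaches from about 0.425 to 0.975 m from the base axis. Payload 16.7 kg.
Tool frame: the origin (TCP) lies midway between the tips of the shut fingers; the grasp point (between the pads) lies 19 mm behind it (grip_depth is the distance from the TCP to the grasp point, in m); z points along the fingers, y is the line along which they close (so a half turn about z gives the same grasp; the last joint's range is limited). The gripper opens to 85 mm and grips with 20 to 120 N. Pads are 22 mm wide; open, the fingers measure 114 mm over their backs; the gripper's body (76 mm by 85 mm) begins 54 mm behind the grasp point. The pads swing forward as they close: fully open they stand 13 mm farther back than shut.
Start: joints at [-1.46, 0.426, 0.074, 1.606, -0.034, 1.111, -0.067], TCP at [0.174, 0.652, 0.231] pointing down, gripper open.
Joint ranges: [-2.85, 2.85], [-0.5, 2.14], [-1.23, 1.37], [0.21, 2.46], [-1.02, 4.16], [0.16, 2.05], [-2.73, 2.73]. Speed limits (rad/s): [1.89, 1.89, 2.39, 2.39, 3.01, 3.01, 3.01].

### API

Orientations are given as a rotation vector (axis times angle).
In Python, from bench import * gives the robot as it stands. The module is installed in compiled form; this text tells all that it offers.
- The arm moves only by the shell command python3 -m crank 'ROWS' [FORCE]. ROWS is JSON, a list of rows, each a list of 3 entries, a list of its own where there are three numbers: the finger opening in m, from 0 to 0.0854, then the shift along the tool's x, y, z in m, then the turn, a rotation vector about the tool's x, y, z in degrees. In form: [[gripper, [dx, dy, dz], [ax, ay, az]], ...]. A call has 1 to 5 rows; each row shifts and turns the commanded pose from where the row before left it, along the tool's axes as they then stand; what a row does not reach is not made up. A row lasts 1/8 s, in which the tool goes at most 62.5 mm and 10.7 degrees, less where a joint would pass 70% of its speed; a pose out of reach is approached as far as the arm can. A call is refused whole if a number of a shift passes 0.0625 or a number of a turn 10.7, either way. A call with a gripper value outside its range is refused whole. The fingers move at their own pace and stop on an object; FORCE is the grip in N (left out, the last holds). Time passes only in rows, so rows that do not move let the fingers close. It gives the time, the measured TCP pose, the force, the opening and the grip force at its end, in the units of the state.
- get_obs(): the state, without advancing time (a new reading comes with each control period).
- grab_frame(name): name is "scene" or "top"; returns a dict with "color" (400x640x3 uint8, blue, green, red), "fx", "fy", "cx", "cy" (pixels), "R" (3x3) and "t" (3): a world point X has camera coordinates R X + t. Camera axes: x right, y down, z forward; pixel columns grow to the right and rows downward; lengths in m; the calibration is good to about 2 mm. A picture is of the moment at which its call begins. There is no depth.
- finish_job(): hands the job in; it is judged then, once.
The state is a dict: "time_s": time; "joint_positions": joint angles; "qd": joint speeds; "joint_efforts": joint torques, N m; "tool_pos": TCP position; "tool_rot": TCP orientation; "contact_force": force on the tool from outside, world axes, zero at the start; "torque": the same for the moment, N m; "grip_width": finger opening in m; "gripper_force": force on a finger pad.
Only numpy, scipy, OpenCV 4.12 (cv2) and the standard library are available. Lean on these libraries where they do the work, as an engineer would, in place of code of your own. Each camera call takes 0.05 s, during which the arm holds its last target. There are 200 camera calls.

## Working session

There is one attempt and no reset: what is moved stays moved. The work goes in short steps, Python scripts to look and compute and a shell command to move; the robot and the scene stay as the last step left them, time stands still between calls to the robot, and variables do not carry over. Pictures are saved under pics/ and viewed, at most 12 in all, crops included, and the job is handed in when it is done.

```bash
mkdir -p pics
python3 - <<'E'
from bench import *
import cv2
o=get_obs();print(o)
for n in("scene","top"):
    f=grab_frame(n);cv2.imwrite(f"pics/{n}0.png",f["color"]);print(n,f["fx"],f["cx"],f["cy"],(-f["R"].T@f["t"]),f["R"])
E
```

```text
{'time_s': 0.0, 'joint_positions': array([-1.45950344,  0.42675148,  0.07386765,  1.60663627, -0.03409314,
        1.11079966, -0.06705494]), 'qd': array([ 0.00050863,  0.00012043,  0.00012076, -0.00114918, -0.00012487,
       -0.00155529,  0.00014787]), 'joint_efforts': array([ 1.88091667e-04, -9.49826217e+01,  3.76161084e+00, -4.63527775e+01,
        1.94255495e-02,  9.72636917e-03, -4.03566128e-05]), 'tool_pos': array([0.17397925, 0.65175408, 0.2305852 ]), 'tool_rot': array([-4.08484177e-01, -3.11486127e+00,  2.09464029e-03]), 'contact_force': array([ 0.35554732, -0.3359403 ,  0.6448094 ]), 'torque': array([-0.00996384,  0.02186114, -0.03299704]), 'gripper_force': 0.0, 'grip_width': 0.08505847288800941}
scene 382.45779720919006 320.9790464193927 199.23870331290277 [ 0.05609298 -0.84641885  0.59389579] [[ 0.79496051 -0.60664947  0.00376806]
 [-0.32884525 -0.43612549 -0.83764871]
 [ 0.5098025   0.66465854 -0.54619634]]
top 444.52750431323255 317.86198034665756 208.14130568199656 [ 0.34777705 -0.20256946  1.31007224] [[-0.03043381 -0.99917504  0.02688912]
 [-0.98819769  0.02603705 -0.15095496]
 [ 0.15013032 -0.03116591 -0.98817487]]
```

View pics/scene0.png

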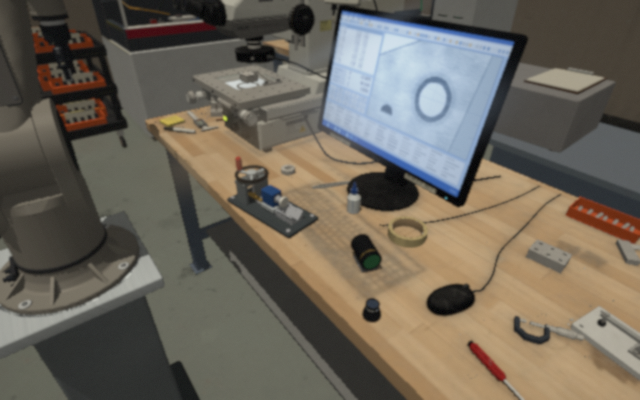

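View pics/top0.png

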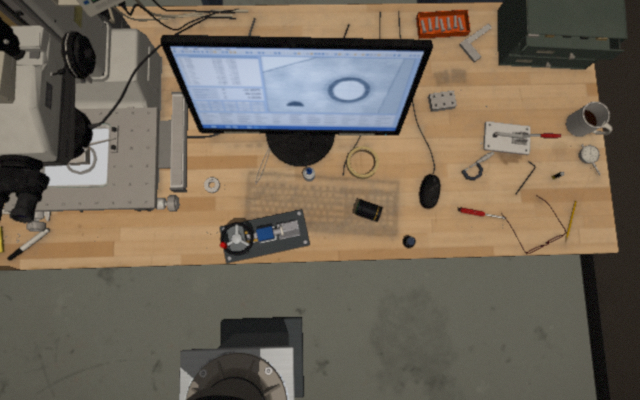

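The top view shows the fixture at about (265,236), with the wheel at the left end and the V-block at the right. The barrel is at (367,210), the loupe at (409,241), the bottle at (309,173) and the ring gauge at (211,184). I'll enlarge these.

Run:
```python
import cv2,numpy as np
t=cv2.imread("pics/top0.png");s=cv2.imread("pics/scene0.png")
z=lambda a,k:cv2.resize(a,None,fx=k,fy=k,interpolation=cv2.INTER_CUBIC)
cv2.imwrite("pics/c1.png",z(t[190:270,210:320],7)) # x0=210,y0=190
b=np.hstack([z(t[190:230,345:395],8),z(s[225:275,340:390],8)[:320]])
a=z(s[145:245,225:325],6)
cv2.imwrite("pics/c2.png",np.vstack([b]))
cv2.imwrite("pics/c3.png",a)
```

```text
(no output)
```

View pics/c1.png

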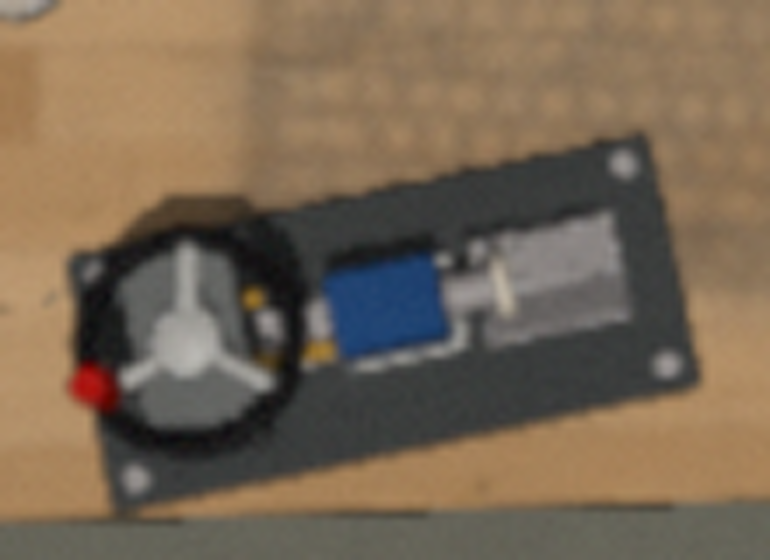

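View pics/c2.png

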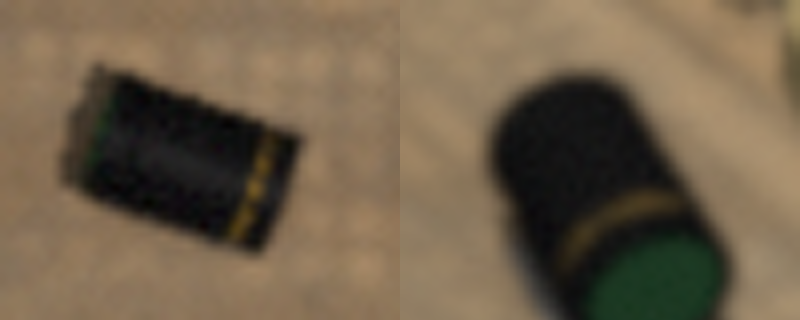

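View pics/c3.png

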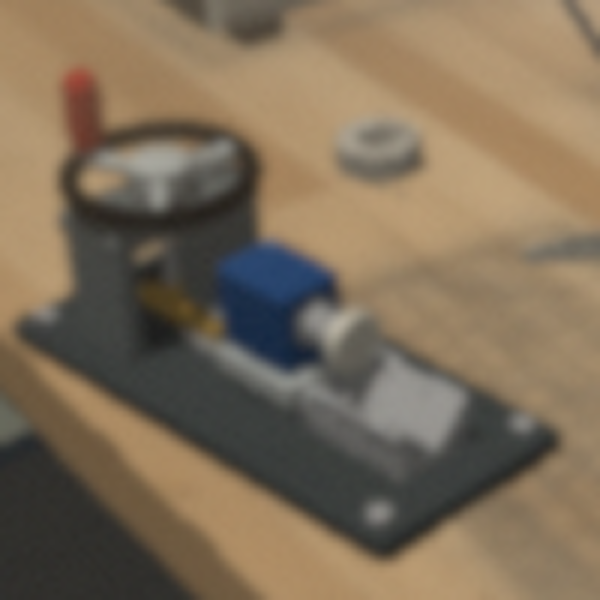

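Readings from the crops:
- **Plate corners, top crop:** (70,258), (643,133), (700,383) and (115,513).
- **Hub and handle, top crop:** hub (183,342), handle top (93,387).
- **Barrel outline, top crop:** (97,66), (302,137), (262,253) and (62,183), with the green end facing the scene camera.

I'll fit poses from these.

```bash
cat > h.py <<'E'
import numpy as np, cv2, pickle
from scipy.optimize import least_squares, minimize
from scipy.spatial.transform import Rotation as Ro
from bench import *
def proj(f,X):
    c=np.atleast_2d(X)@f["R"].T+f["t"]
    return np.c_[f["fx"]*c[:,0]/c[:,2]+f["cx"],f["fy"]*c[:,1]/c[:,2]+f["cy"]]
def ray(f,p,z):
    d=f["R"].T@np.array([(p[0]-f["cx"])/f["fx"],(p[1]-f["cy"])/f["fy"],1]);C=-f["R"].T@f["t"]
    return C+d*(z-C[2])/d[2]
def fx(p,P): # fixture/body pose x,y,yaw
    c,s=np.cos(p[2]),np.sin(p[2]);P=np.atleast_2d(P).astype(float)
    return np.c_[p[0]+c*P[:,0]-s*P[:,1],p[1]+s*P[:,0]+c*P[:,1],P[:,2]]
E
python3 - <<'E'
from h import *
T=grab_frame("top");S=grab_frame("scene")
c=lambda L,o,k:(np.array(L,float)+.5)/k-.5+np.array(o)
# plate corners: +x end left in top; up = world +x
B=[[.125,-.055,.012],[-.125,-.055,.012],[-.125,.055,.012],[.125,.055,.012]]
t=c([[70,258],[643,133],[700,383],[115,513]],(210,190),7)
Ht=c([[183,342]],(210,190),7)
s=c([[18,325],[555,437],[383,553]],(225,145),6)
# yaw ~ +100deg: fixture x = world +y ; fixture +y = world -x
sB=[B[3],B[1],B[2]]
r=lambda p:np.r_[(proj(T,fx(p,B))-t).ravel(),(proj(S,fx(p,sB))-s).ravel()]
for nm,ff in (("both",r),("top",lambda p:r(p)[:8]),("scene",lambda p:r(p)[8:])):
    a=least_squares(ff,[.45,0,1.6]);print(nm,a.x,np.round(a.fun,1))
p=least_squares(r,[.45,0,1.6]).x
hub=fx(p,[.07,0,.094])[0];h=ray(T,c([[93,387]],(210,190),7)[0],.131)
hs=ray(S,c([[80,75]],(225,145),6)[0],.131)
print("hub",hub,"hub px",ray(T,Ht[0],.1),"handle",h,hs)
for q in(h,hs): print(np.hypot(*(q-hub)[:2]),(np.arctan2(q[1]-hub[1],q[0]-hub[0])-p[2])%(2*np.pi))
poly=c([[97,66],[302,137],[262,253],[62,183]],(345,190),8).astype(np.float32)
th=np.linspace(0,2*np.pi,60)
cy=np.vstack([np.c_[0*th+e,.024*np.cos(th),.032+.024*np.sin(th)] for e in(-.035,.035)])
def iou(q):
    h=cv2.convexHull(proj(T,fx(q,cy)).astype(np.float32));i=cv2.intersectConvexConvex(h,poly)[0]
    return -i/(cv2.contourArea(h)+cv2.contourArea(poly)-i)
g=ray(T,poly.mean(0),.032);b=minimize(iou,[g[0],g[1],1.3],method="Nelder-Mead",options=dict(initial_simplex=[[g[0],g[1],1.3],[g[0]+.01,g[1],1.3],[g[0],g[1]+.01,1.3],[g[0],g[1],1.1]]))
print("barrel",b.x,b.fun)
im=S["color"].copy();cv2.polylines(im,[cv2.convexHull(proj(S,fx(b.x,cy)).astype(np.float32)).astype(int)],True,(0,0,255))
V=fx(p,[[-.102,-.02,.038],[-.102,.02,.038],[-.042,.02,.038],[-.042,-.02,.038]])
for im,f,n in((S["color"],S,0),(T["color"],T,1)):
    k=5;im2=cv2.resize(im,None,fx=k,fy=k,interpolation=cv2.INTER_CUBIC)
    for P in(fx(b.x,cy),fx(p,B),V):cv2.polylines(im2,[cv2.convexHull(((proj(f,P)+.5)*k-.5).astype(np.float32)).astype(int)],True,(0,0,255))
    x0,y0=((228,150),(225,170))[n];cv2.imwrite(f"pics/o{n}.png",im2[y0*k:y0*k+600,x0*k:x0*k+800])
print("loupe",ray(T,(409,241),.03),"bottle",ray(T,(309,173),.09))
pickle.dump((p,b.x),open("pose.pkl","wb"))
E
```

```text
both [ 0.46827354 -0.08610153  1.75264253] [-0.6 -0.4  1.4 -0.   1.   0.7 -0.2  0.3 -1.5 -0.9  1.5 -1.2 -0.5 -1. ]
top [ 0.46879613 -0.08494294  1.76031375] [-1.1 -0.2  0.8 -0.5  0.7  0.2 -0.4  0.4]
scene [ 0.46715556 -0.08958089  1.73908899] [-1.  -0.5  1.7 -0.  -0.8  0. ]
hub [ 0.45561435 -0.01725572  0.094     ] hub px [ 0.45441195 -0.01534361  0.1       ] handle [0.43566273 0.01362244 0.131     ] [0.43623274 0.01330867 0.131     ]
0.03676313757208322 0.39181073279036505
0.03619154883688894 0.383287075636481
barrel [ 0.53363707 -0.38741922  1.25715126] -0.8836920834700779
loupe [ 0.4390275  -0.50409049  0.03      ] bottle [ 0.63363777 -0.21918838  0.09      ]
```

View pics/o0.png

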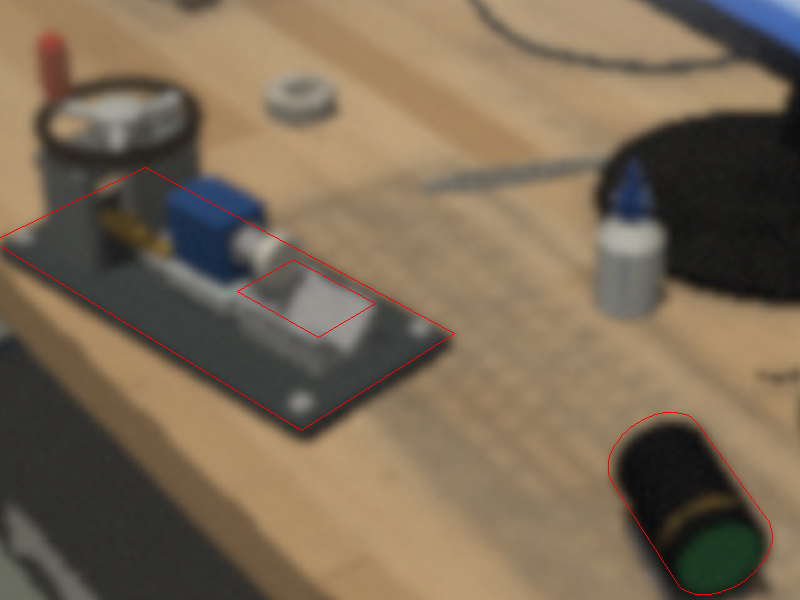

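The handle is at a≈0.39 rad at (0.436, 0.0135), 36.5 mm from the hub, which agrees with the 37 mm given. The scene overlay matches within about 1.5 px. Now I'll work out the tool axes and the way round the microscope.

```bash
cat >> h.py <<'E'
def plan(pts,yaw=None,o=None):
    """shifts (mm) in tool axes through the world points, from the measured pose, no turning"""
    o=o or get_obs();R=Ro.from_rotvec(o["tool_rot"]).as_matrix();q=o["tool_pos"]
    print("t",round(o["time_s"],2),"pos",q.round(4),"yaw_y",round(np.degrees(np.arctan2(R[1,1],R[0,1])),1),"z",R[:,2].round(3),"q",o["joint_positions"].round(2))
    for p in pts: d=R.T@(np.array(p)-q);print(p,(1000*d).round(1));q=np.array(p)
E
python3 - <<'E'
from h import *
plan([[.24,.50,.23],[.30,.38,.23],[.37,.25,.23],[.41,.12,.2],[.4357,.0136,.165],[.4357,.0136,.1]])
E
```

```text
t 0.2 pos [0.174  0.6519 0.2309] yaw_y 75.1 z [-0.    -0.001 -1.   ] q [-1.46  0.43  0.07  1.61 -0.03  1.11 -0.07]
[0.24, 0.5, 0.23] [-103.  -129.8    1. ]
[0.3, 0.38, 0.23] [-8.890e+01 -1.005e+02  1.000e-01]
[0.37, 0.25, 0.23] [-1.012e+02 -1.076e+02  1.000e-01]
[0.41, 0.12, 0.2] [ -72.2 -115.3   30.1]
[0.4357, 0.0136, 0.165] [-52.3 -96.1  35.1]
[0.4357, 0.0136, 0.1] [ 0.   0.1 65. ]
```

```bash
Z='[0,0,0]'
python3 -m crank '[[0.085,[-0.034,-0.043,0],[0,0,0]],[0.085,[-0.034,-0.043,0],[0,0,0]],[0.085,[-0.034,-0.043,0],[0,0,0]],[0.085,[-0.030,-0.034,0],[0,0,0]],[0.085,[-0.030,-0.034,0],[0,0,0]]]' 60
python3 -m crank '[[0.085,[-0.030,-0.034,0],[0,0,0]],[0.085,[-0.034,-0.036,0],[0,0,0]],[0.085,[-0.034,-0.036,0],[0,0,0]],[0.085,[-0.034,-0.036,0],[0,0,0]],[0.07,[0,0,0],[0,0,0]]]'
python3 -c "
from h import *
plan([[.41,.12,.2],[.4357,.0136,.165],[.4357,.0136,.1]])"
```

```text
time_s: 0.82
tool_pos: [0.2803, 0.4185, 0.2314]
tool_rot: [-0.409, -3.115, -0.0]
contact_force: [-0.0, 0.2, 0.3]
grip_width: 0.0846
gripper_force: 0.0
time_s: 1.45
tool_pos: [0.372, 0.2457, 0.2315]
tool_rot: [0.417, 3.114, 0.0]
contact_force: [-0.4, 0.3, -0.1]
grip_width: 0.0708
gripper_force: 0.0
t 1.45 pos [0.372  0.2457 0.2315] yaw_y 74.8 z [ 0.  0. -1.] q [-1.02  0.04  0.3   2.11 -0.01  1.    0.59]
[0.41, 0.12, 0.2] [ -69.7 -111.4   31.5]
[0.4357, 0.0136, 0.165] [-52.8 -95.9  35. ]
[0.4357, 0.0136, 0.1] [ 0. -0. 65.]
```

```bash
python3 -m crank '[[0.05,[-0.023,-0.037,0.010],[0,0,0]],[0.05,[-0.023,-0.037,0.010],[0,0,0]],[0.05,[-0.024,-0.037,0.010],[0,0,0]],[0.05,[-0.026,-0.048,0.016],[0,0,0]],[0.05,[-0.026,-0.048,0.016],[0,0,0]]]'
python3 -m crank '[[0.05,[0,0,0],[0,0,0]]]'
python3 -c "
from h import *
plan([[.4357,.0136,.165],[.4357,.0136,.1]])
f=grab_frame('scene');cv2.imwrite('pics/s2.png',cv2.resize(f['color'][110:230,200:340],None,fx=5,fy=5,interpolation=2))"
```

```text
time_s: 2.08
tool_pos: [0.4356, 0.0164, 0.1691]
tool_rot: [0.406, 3.114, 0.001]
contact_force: [1.2, 2.0, 0.2]
grip_width: 0.0503
gripper_force: 0.0
time_s: 2.2
tool_pos: [0.435, 0.0143, 0.1685]
tool_rot: [-0.416, -3.113, 0.002]
contact_force: [-0.5, 1.9, -0.1]
grip_width: 0.0501
gripper_force: 0.0
t 2.2 pos [0.435  0.0143 0.1685] yaw_y 74.8 z [-0.001 -0.001 -1.   ] q [-0.7   0.11  0.56  2.21 -0.08  0.84  1.21]
[0.4357, 0.0136, 0.165] [-0.8 -0.5  3.5]
[0.4357, 0.0136, 0.1] [-0.1  0.1 65. ]
```

View pics/s2.png

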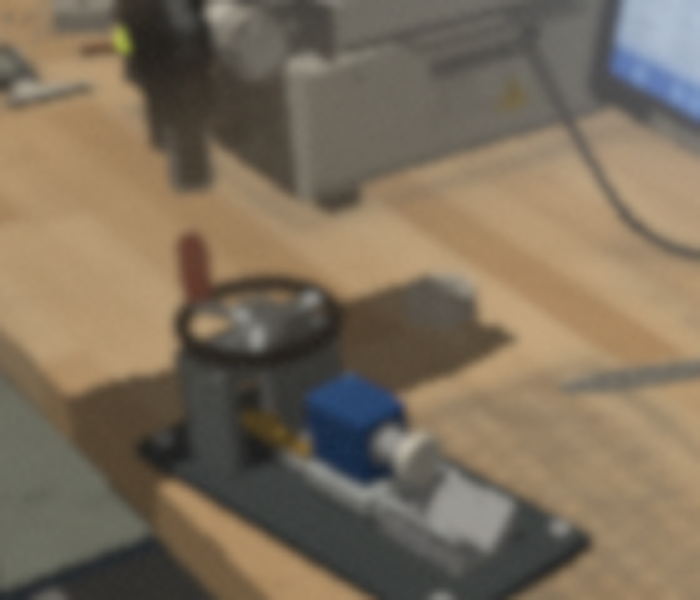

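The fingers (about 160–205, 150–185) stand just above the red handle (190,235), as computed. I'll descend and grip.

```bash
python3 -m crank '[[0.05,[-0.001,0,0.024],[0,0,0]],[0.05,[0,0,0.023],[0,0,0]],[0.05,[0,0,0.021],[0,0,0]]]'
python3 -m crank '[[0,[0,0,0],[0,0,0]],[0,[0,0,0],[0,0,0]],[0,[0,0,0],[0,0,0]]]'
python3 - <<'E'
from h import *
p,b=pickle.load(open("pose.pkl","rb"));o=get_obs()
p=np.array([.4685,-.0856,1.757]);hub=fx(p,[.07,0,.094])[0][:2]
q=o["tool_pos"];d=q[:2]-hub;a0=np.arctan2(d[1],d[0]);print("hub",hub,"r",np.hypot(*d),"a",(a0-p[2])%6.283)
# use r=37, hub placed on line from current point
A=a0+np.arange(0,5.9,np.radians(22.5))
plan([[*(hub+.037*np.array([np.cos(a),np.sin(a)])),.1] for a in A])
E
```

```text
time_s: 2.62
tool_pos: [0.4362, 0.0187, 0.1008]
tool_rot: [0.405, 3.115, 0.001]
contact_force: [0.1, -0.3, 0.6]
grip_width: 0.0503
gripper_force: 0.0
time_s: 3.0
tool_pos: [0.4365, 0.0177, 0.1021]
tool_rot: [0.408, 3.114, 0.002]
contact_force: [-0.7, 2.1, 0.8]
grip_width: 0.0149
gripper_force: 58.6
hub [ 0.45554093 -0.01681001] r 0.039386049038860914 a 0.3176039509466466
t 3.0 pos [0.4365 0.0177 0.1021] yaw_y 75.1 z [ 0.001  0.001 -1.   ] q [-0.65  0.24  0.53  2.27 -0.2   0.67  1.33]
[np.float64(0.4376786809086506), np.float64(0.015592765998922065), 0.1] [-1.6 -1.7  2.1]
[np.float64(0.42663835790016086), np.float64(0.00629066366384164), 0.1] [  8.3 -11.8  -0. ]
[np.float64(0.4199981898901036), np.float64(-0.006528306996172746), 0.1] [  3.1 -14.1  -0. ]
[np.float64(0.41876908226473725), np.float64(-0.020912573902392297), 0.1] [ -2.5 -14.2  -0. ]
[np.float64(0.4231381555181354), np.float64(-0.034672262812049305), 0.1] [ -7.8 -12.2  -0. ]
[np.float64(0.4324402578532158), np.float64(-0.04571258582053904), 0.1] [-11.8  -8.3   0. ]
[np.float64(0.4452592285132302), np.float64(-0.05235275383059627), 0.1] [-14.1  -3.1   0. ]
[np.float64(0.45964349541944977), np.float64(-0.05358186145596265), 0.1] [-14.2   2.5   0. ]
[np.float64(0.4734031843291068), np.float64(-0.049212788202564535), 0.1] [-12.2   7.8   0. ]
[np.float64(0.4844435073375965), np.float64(-0.03991068586748412), 0.1] [-8.3 11.8  0. ]
[np.float64(0.49108367534765374), np.float64(-0.027091715207469724), 0.1] [-3.1 14.1  0. ]
[np.float64(0.4923127829730201), np.float64(-0.012707448301250186), 0.1] [ 2.5 14.2  0. ]
[np.float64(0.487943709719622), np.float64(0.0010522406084068348), 0.1] [ 7.8 12.2  0. ]
[np.float64(0.47864160738454153), np.float64(0.012092563616896593), 0.1] [11.8  8.3 -0. ]
[np.float64(0.4658226367245272), np.float64(0.018732731626953804), 0.1] [14.1  3.1 -0. ]
[np.float64(0.45143836981830765), np.float64(0.019961839252320188), 0.1] [14.2 -2.5 -0. ]
```

```bash
python3 -m crank '[[0,[0.0067,-0.0135,0],[0,0,0]],[0,[0.0031,-0.0141,0],[0,0,0]],[0,[-0.0025,-0.0142,0],[0,0,0]],[0,[-0.0078,-0.0122,0],[0,0,0]]]'
cat > st.py <<'E'
from h import *
o=get_obs();p=np.array([.4685,-.0856,1.757]);hub=fx(p,[.07,0,.094])[0][:2]
d=o["tool_pos"][:2]-hub;a=np.arctan2(d[1],d[0]);print("r",np.hypot(*d),"a",(a-p[2])%6.283,o["grip_width"],o["gripper_force"],o["contact_force"].round(1))
plan([[*(hub+.037*np.array([np.cos(x),np.sin(x)])),.1] for x in a+np.radians(22.5)*np.arange(1,6)])
E
python3 st.py
```

```text
time_s: 3.5
tool_pos: [0.4232, -0.0351, 0.1022]
tool_rot: [0.408, 3.113, 0.002]
contact_force: [9.9, 9.0, -5.3]
grip_width: 0.0152
gripper_force: 58.5
r 0.037158656238702986 a 1.8986527489887708 0.015179367901385523 58.51188825443387 [ 9.9  9.  -5.3]
t 3.5 pos [ 0.4232 -0.0351  0.1022] yaw_y 75.1 z [ 0.002  0.001 -1.   ] q [-0.56  0.22  0.56  2.29 -0.19  0.67  1.45]
[np.float64(0.4327431894119878), np.float64(-0.04595212675378893), 0.1] [-12.   -8.    2.2]
[np.float64(0.4456307691266594), np.float64(-0.052458133907341914), 0.1] [-14.1  -3.    0. ]
[np.float64(0.4600270813971656), np.float64(-0.05353703751479231), 0.1] [-14.2   2.7   0. ]
[np.float64(0.47374041818321755), np.float64(-0.04902458428219135), 0.1] [-12.1   7.9   0. ]
[np.float64(0.48468304827084635), np.float64(-0.039607754308712106), 0.1] [-8.2 11.9  0. ]
```

Reach is fine and the handle tracks at 37 mm. I'll continue round.

```bash
python3 -m crank '[[0,[-0.0119,-0.0082,0],[0,0,0]],[0,[-0.0141,-0.0031,0],[0,0,0]],[0,[-0.0142,0.0026,0],[0,0,0]],[0,[-0.0122,0.0078,0],[0,0,0]],[0,[-0.0083,0.0118,0],[0,0,0]]]'
python3 st.py
```

```text
time_s: 4.12
tool_pos: [0.4833, -0.0387, 0.1018]
tool_rot: [-0.407, -3.112, -0.003]
contact_force: [-17.0, 11.8, 15.5]
grip_width: 0.0151
gripper_force: 61.9
r 0.03536295811823832 a 3.8584998986184513 0.015066534872030484 61.91188001073897 [-17.   11.8  15.5]
t 4.12 pos [ 0.4833 -0.0387  0.1018] yaw_y 75.1 z [-0.002  0.002 -1.   ] q [-0.5   0.33  0.54  2.16 -0.26  0.71  1.52]
[np.float64(0.49115266342849806), np.float64(-0.026850161934513193), 0.1] [-4.5 13.5  1.8]
[np.float64(0.4922840812133054), np.float64(-0.012457881580784726), 0.1] [ 2.6 14.2  0. ]
[np.float64(0.4878216877020827), np.float64(0.0012718265055182872), 0.1] [ 7.8 12.1  0. ]
[np.float64(0.4784448418552157), np.float64(0.01224873872836994), 0.1] [11.9  8.2  0. ]
[np.float64(0.4655810834515706), np.float64(0.018801719707798155), 0.1] [14.1  3.   0. ]
```

```bash
python3 -m crank '[[0,[-0.0018,0.0145,0],[0,0,0]],[0,[0.0026,0.0142,0],[0,0,0]],[0,[0.0078,0.0121,0],[0,0,0]],[0,[0.0118,0.0082,0],[0,0,0]]]'
sed -i 's/hub=fx.*$/hub=np.array([.4544,-.0153])/' st.py; python3 st.py
```

```text
time_s: 4.62
tool_pos: [0.4783, 0.0136, 0.1021]
tool_rot: [0.407, 3.112, 0.002]
contact_force: [3.4, 0.7, 2.4]
grip_width: 0.015
gripper_force: 60.7
r 0.03749409848796852 a 5.404723558920174 0.014962564245102629 60.72237151209265 [3.4 0.7 2.4]
t 4.62 pos [0.4783 0.0136 0.1021] yaw_y 75.1 z [ 0.003  0.001 -1.   ] q [-0.61  0.31  0.53  2.18 -0.24  0.7   1.39]
[np.float64(0.4653121069066945), np.float64(0.02005429143480139), 0.1] [14.3  2.9  2.1]
[np.float64(0.4509519706325646), np.float64(0.021538988768440737), 0.1] [14.3 -2.3 -0. ]
[np.float64(0.4371167655731627), np.float64(0.017415284008349748), 0.1] [12.3 -7.5 -0. ]
[np.float64(0.4259127762823366), np.float64(0.00831097382277555), 0.1] [  8.5 -11.7  -0. ]
[np.float64(0.4190457085651986), np.float64(-0.0043878930933055425), 0.1] [  3.4 -14.   -0. ]
```

```bash
python3 -m crank '[[0,[0.0141,0.0032,0],[0,0,0]],[0,[0.0085,-0.0005,0],[0,0,0]],[0,[0,0,0],[0,0,0]]]'
python3 st.py|head -1
python3 -m crank '[[0,[0.003,-0.0008,0],[0,0,0]],[0,[0,0,0],[0,0,0]]]'
python3 st.py|head -1
```

```text
time_s: 5.0
tool_pos: [0.4576, 0.022, 0.1022]
tool_rot: [0.406, 3.11, 0.003]
contact_force: [11.6, 5.8, -5.1]
grip_width: 0.0148
gripper_force: 59.8
r 0.03746410847401207 a 6.010560377677436 0.014835885543275917 59.82397430576384 [11.6  5.8 -5.1]
time_s: 5.25
tool_pos: [0.4572, 0.022, 0.1026]
tool_rot: [0.406, 3.106, 0.004]
contact_force: [29.6, 5.2, -21.9]
grip_width: 0.0149
gripper_force: 59.3
r 0.03742330768739443 a 6.022547976135783 0.014941133432732439 59.316962007433176 [ 29.6   5.2 -21.9]
```

The wheel is on its hard stop: a≈6.02, and the extra push raised the force with only 0.4 mm of motion. I'll relieve the force, release, lift and turn the gripper.

```bash
python3 -m crank '[[0,[-0.003,0.0008,0],[0,0,0]],[0.05,[0,0,0],[0,0,0]],[0.05,[0,0,0],[0,0,0]],[0.05,[0,0,-0.03],[0,0,0]],[0.05,[0,0,-0.04],[0,0,0]]]'
python3 -m crank '[[0.085,[0,0,-0.04],[0,0,10]],[0.085,[0,0,-0.03],[0,0,10]],[0.085,[0,0,0],[0,0,10]],[0.085,[0,0,0],[0,0,10]],[0.085,[0,0,0],[0,0,10]]]'
python3 -m crank '[[0.085,[0,0,0],[0,0,10]],[0.085,[0,0,0],[0,0,10]],[0.085,[0,0,0],[0,0,10]],[0.085,[0,0,0],[0,0,10]],[0.085,[0,0,0],[0,0,0]]]'
python3 - <<'E'
from h import *
f=grab_frame("top");cv2.imwrite("pics/top3.png",cv2.resize(f["color"][150:250,210:400],None,fx=4,fy=4,interpolation=2))
plan([[.534,-.387,.21]])
E
```

```text
time_s: 5.88
tool_pos: [0.4547, 0.0202, 0.1715]
tool_rot: [-0.409, -3.112, 0.003]
contact_force: [0.5, -0.0, 0.8]
grip_width: 0.05
gripper_force: 0.0
time_s: 6.5
tool_pos: [0.4553, 0.0206, 0.2412]
tool_rot: [-1.694, -2.645, 0.0]
contact_force: [-0.2, -0.4, -0.1]
grip_width: 0.0851
gripper_force: 0.0
time_s: 7.12
tool_pos: [0.4554, 0.0206, 0.2411]
tool_rot: [-2.49, -1.914, 0.001]
contact_force: [0.3, 0.3, -0.2]
grip_width: 0.0849
gripper_force: 0.0
t 7.17 pos [0.4555 0.0206 0.2412] yaw_y -14.7 z [-0.001  0.    -1.   ] q [-0.83  0.04  0.67  2.09 -0.03  1.02 -0.4 ]
[0.534, -0.387, 0.21] [-374.3  179.5   31.1]
```

View pics/top3.png

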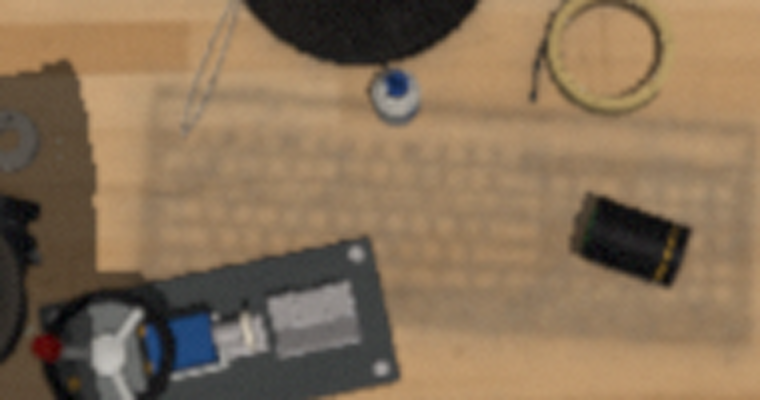

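The tailstock is back: its pad at (250,330) is clear of the V-block, whose corners are (268,297), (352,283), (360,343) and (277,358). The barrel outline is (588,192), (691,228), (672,287) and (572,252). I'll cross-check both poses from this picture.

Run:
```python
from h import *
T=grab_frame("top");c=lambda L:(np.array(L,float)+.5)/4-.5+np.array([210,150])
v=np.array([ray(T,q,.038) for q in c([[268,297],[352,283],[360,343],[277,358]])]);print(v.mean(0))
e=v[0]+v[3]-v[1]-v[2];print("len",np.hypot(*e[:2])/2,"yaw",np.arctan2(e[1],e[0]))
B=[[-.042,-.0225,.038],[-.102,-.0225,.038],[-.102,.0225,.038],[-.042,.0225,.038]]
a=least_squares(lambda p:(proj(T,fx(p,B))-c([[268,297],[352,283],[360,343],[277,358]])).ravel(),[.468,-.085,1.757]);print(a.x,a.fun.round(1))
for p in(a.x,[.4688,-.0849,1.760],[.4683,-.0861,1.7526]): print("V",fx(p,[-.072,0,.052])[0])
poly=c([[588,192],[691,228],[672,287],[572,252]])
e=poly[0]+poly[3]-poly[1]-poly[2]
w=[ray(T,q,.032) for q in((poly[0]+poly[3])/2,(poly[1]+poly[2])/2)];print(w,np.mean(w,0),np.arctan2(*(w[0]-w[1])[1::-1]))
plan([[.534,-.387,.21]])
```

```text
[ 0.48082979 -0.15566574  0.038     ]
len 0.0606444537396225 yaw 1.7162035799807225
[ 0.47107952 -0.08432487  1.70666359] [ 0.  -0.2 -0.3 -0.1  0.2  0.3  0.2 -0. ]
V [ 0.4808319  -0.15566134  0.052     ]
V [ 0.48234153 -0.15561511  0.052     ]
V [ 0.48131787 -0.15691338  0.052     ]
[array([ 0.54802593, -0.35046793,  0.032     ]), array([ 0.51991167, -0.4234734 ,  0.032     ])] [ 0.5339688  -0.38697066  0.032     ] 1.2032021206105448
t 7.22 pos [0.4556 0.0206 0.2412] yaw_y -14.7 z [-0.  0. -1.] q [-0.83  0.04  0.67  2.09 -0.03  1.02 -0.4 ]
[0.534, -0.387, 0.21] [-374.4  179.2   31.2]
```

V mid is at (0.4815,-0.156) and hub to V measures 143 mm (142 expected). The barrel is at (0.534,-0.387) in both pictures.

```bash
python3 -m crank '[[0.085,[-0.046,0.022,0.003],[0,0,0]],[0.085,[-0.047,0.022,0.004],[0,0,0]],[0.085,[-0.047,0.023,0.004],[0,0,0]],[0.085,[-0.047,0.023,0.004],[0,0,0]],[0.085,[-0.047,0.022,0.004],[0,0,0]]]'
python3 -m crank '[[0.085,[-0.047,0.022,0.004],[0,0,0]],[0.085,[-0.047,0.022,0.004],[0,0,0]],[0.085,[-0.046,0.022,0.004],[0,0,0]],[0.085,[0,0,0],[0,0,4.5]],[0.085,[0,0,0],[0,0,0]]]'
python3 - <<'E'
from h import *
plan([[.534,-.387,.21],[.534,-.387,.016]])
f=grab_frame('scene');cv2.imwrite('pics/s4.png',cv2.resize(f['color'][160:290,300:450],None,fx=4,fy=4,interpolation=2))
E
```

```text
time_s: 7.85
tool_pos: [0.504, -0.2357, 0.2221]
tool_rot: [-2.487, -1.919, 0.0]
contact_force: [1.7, 0.0, 0.5]
grip_width: 0.0852
gripper_force: 0.0
time_s: 8.48
tool_pos: [0.531, -0.3869, 0.2097]
tool_rot: [-2.562, -1.817, 0.001]
contact_force: [0.7, 0.4, -0.3]
grip_width: 0.085
gripper_force: 0.0
t 8.47 pos [ 0.531  -0.3869  0.2097] yaw_y -19.3 z [-0.001  0.    -1.   ] q [-0.03  0.53  0.8   1.7  -0.42  1.09  0.56]
[0.534, -0.387, 0.21] [ 0.9  2.8 -0.3]
[0.534, -0.387, 0.016] [1.00e-01 2.00e-01 1.94e+02]
```

View pics/s4.png

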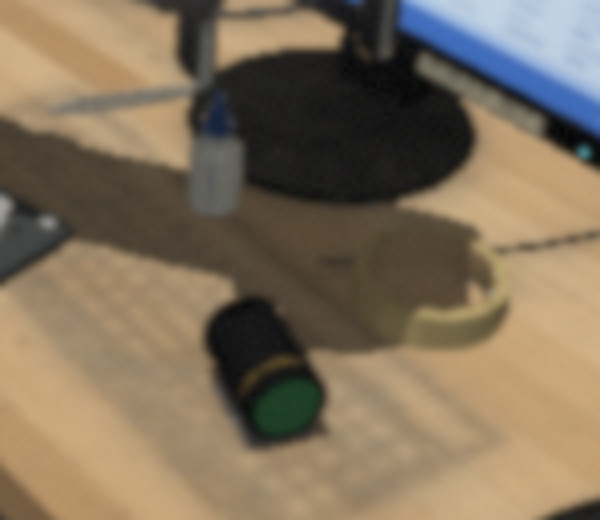

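The barrel is undisturbed at (265,370), with the fingers open above it on either side. I'll descend and grip.

```bash
python3 -m crank '[[0.085,[0.001,0.003,0.045],[0,0,0]],[0.085,[0,0,0.045],[0,0,0]],[0.085,[0,0,0.045],[0,0,0]],[0.085,[0,0,0.040],[0,0,0]],[0.085,[0,0,0.019],[0,0,0]]]'
python3 -m crank '[[0.04,[0,0,0],[0,0,0]],[0.04,[0,0,0],[0,0,0]],[0.04,[0,0,0],[0,0,0]],[0.04,[0,0,0],[0,0,0]]]' 60
python3 -c "
from h import *
plan([[.534,-.387,.016]])"
```

```text
time_s: 9.15
tool_pos: [0.5344, -0.385, 0.0146]
tool_rot: [-2.559, -1.818, 0.001]
contact_force: [0.0, -0.2, -0.3]
grip_width: 0.0851
gripper_force: 0.0
time_s: 9.65
tool_pos: [0.5352, -0.3871, 0.0182]
tool_rot: [2.563, 1.814, 0.002]
contact_force: [-2.6, 1.7, 6.0]
grip_width: 0.046
gripper_force: 60.6
t 9.65 pos [ 0.5352 -0.3871  0.0182] yaw_y -19.4 z [ 0.002 -0.001 -1.   ] q [ 0.08  0.75  0.63  1.81 -0.6   0.79  0.69]
[0.534, -0.387, 0.016] [-0.3 -1.2  2.2]
```

```bash
python3 -m crank '[[0.04,[0,0,-0.02],[0,0,0]],[0.04,[0,0,-0.04],[0,0,0]],[0.04,[0,0,-0.045],[0,0,-10]],[0.04,[0,0,-0.045],[0,0,-10]],[0.04,[0,0,0],[0,0,-10]]]'
python3 -m crank '[[0.04,[0,0,0],[0,0,0]]]'
python3 -c "
from h import *
plan([[.4815,-.156,.165]])"
```

```text
time_s: 10.28
tool_pos: [0.536, -0.3883, 0.1722]
tool_rot: [1.997, 2.416, 0.002]
contact_force: [-0.1, 0.1, -2.0]
grip_width: 0.0465
gripper_force: 62.5
time_s: 10.4
tool_pos: [0.5348, -0.3869, 0.1685]
tool_rot: [2.008, 2.414, 0.002]
contact_force: [0.2, 0.3, -2.4]
grip_width: 0.0463
gripper_force: 62.4
t 10.4 pos [ 0.5348 -0.3869  0.1685] yaw_y 10.5 z [ 0.002 -0.    -1.   ] q [ 0.07  0.53  0.63  1.73 -0.36  1.    1.03]
[0.4815, -0.156, 0.165] [236.8 -10.3   3.2]
```

```bash
python3 -m crank '[[0.04,[0.047,-0.002,0],[0,0,0]],[0.04,[0.048,-0.002,0],[0,0,0]],[0.04,[0.048,-0.002,0],[0,0,0]],[0.04,[0.047,-0.002,0],[0,0,0]],[0.04,[0.046,-0.002,0],[0,0,0]]]'
python3 -m crank '[[0.04,[0,0,0],[0,0,0]],[0.04,[0,0,0],[0,0,0]]]'
python3 -c "
from h import *
plan([[.4815,-.156,.165],[.4815,-.156,.07]])"
```

```text
time_s: 11.02
tool_pos: [0.4807, -0.155, 0.1664]
tool_rot: [-2.014, -2.41, 0.0]
contact_force: [0.2, 0.9, -1.3]
grip_width: 0.0459
gripper_force: 62.4
time_s: 11.28
tool_pos: [0.4816, -0.1567, 0.1666]
tool_rot: [2.011, 2.413, 0.0]
contact_force: [-0.2, -0.0, -1.7]
grip_width: 0.0464
gripper_force: 62.4
t 11.28 pos [ 0.4816 -0.1567  0.1666] yaw_y 10.4 z [ 0. -0. -1.] q [-0.39  0.27  0.68  2.07 -0.22  0.87  0.6 ]
[0.4815, -0.156, 0.165] [ 0.7 -0.   1.6]
[0.4815, -0.156, 0.07] [ 0. -0. 95.]
```

```bash
python3 -m crank '[[0.04,[0.0005,0,0.04],[0,0,0]],[0.04,[0,0,0.04],[0,0,0]],[0.04,[0,0,0.025],[0,0,0]],[0.04,[0,0,0.01],[0,0,0]],[0.04,[0,0,0],[0,0,0]]]'
python3 - <<'E'
from h import *
plan([[.4815,-.156,.038]])
f=grab_frame('scene');cv2.imwrite('pics/s5.png',cv2.resize(f['color'][145:245,225:325],None,fx=6,fy=6,interpolation=2))
E
```

```text
time_s: 11.9
tool_pos: [0.4814, -0.1569, 0.0513]
tool_rot: [-2.01, -2.414, 0.001]
contact_force: [-0.0, 0.3, -2.0]
grip_width: 0.0465
gripper_force: 62.4
t 11.9 pos [ 0.4814 -0.1569  0.0513] yaw_y 10.4 z [-0.001 -0.    -1.   ] q [-0.26  0.46  0.55  2.15 -0.41  0.63  0.76]
[0.4815, -0.156, 0.038] [ 0.9  0.3 13.3]
```

View pics/s5.png

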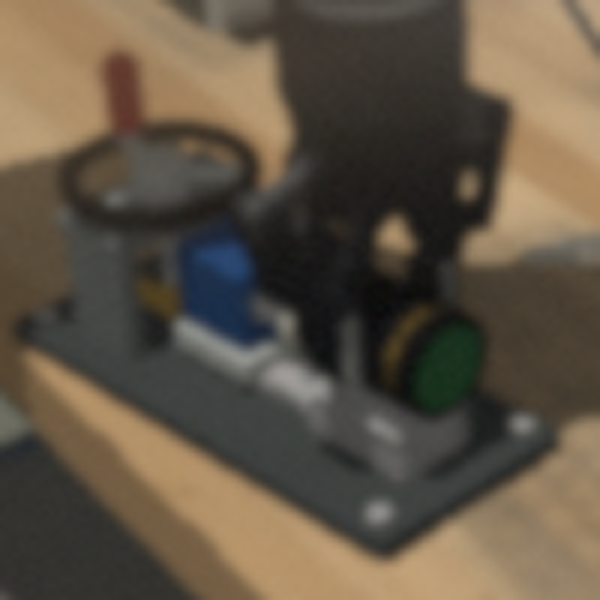

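The barrel hangs level over the V with its green end at (447,360), just past the block's end. The pad at (285,325) is clear of it. I'll lower in small steps while watching the force.

```bash
python3 -c "
from h import *
S=grab_frame('scene');o=get_obs();R=Ro.from_rotvec(o['tool_rot']).as_matrix();c=o['tool_pos']+[0,0,.0138]
q=proj(S,[c-.035*R[:,0],c+.035*R[:,0]]);print((q-[225,145]+.5)*6-.5)"
python3 -m crank '[[0.04,[0.0005,0,0.006],[0,0,0]],[0.04,[0,0,0.003],[0,0,0]],[0.04,[0,0,0],[0,0,0]]]'
python3 -m crank '[[0.04,[0,0,0.002],[0,0,0]],[0.04,[0,0,0],[0,0,0]]]'
```

```text
[[442.36628375 362.46204471]
 [326.75340021 300.89083205]]
time_s: 12.38
tool_pos: [0.4813, -0.1554, 0.0423]
tool_rot: [-2.008, -2.416, 0.0]
contact_force: [0.0, -0.4, -2.2]
grip_width: 0.0463
gripper_force: 62.4
time_s: 12.62
tool_pos: [0.4813, -0.1555, 0.0403]
tool_rot: [-2.008, -2.416, 0.0]
contact_force: [-0.2, -0.1, -1.6]
grip_width: 0.0464
gripper_force: 62.4
```

The predicted end, (442,362), matches the picture within 1 px. I'll go on down by 1 mm at a time.

```bash
for i in 1 2; do python3 -m crank '[[0.04,[0,0,0.001],[0,0,0]],[0.04,[0,0,0],[0,0,0]]]' | egrep 'pos|force'; done
```

```text
tool_pos: [0.4813, -0.1555, 0.0393]
contact_force: [-0.5, -0.8, -1.7]
gripper_force: 62.4
tool_pos: [0.4813, -0.1555, 0.0382]
contact_force: [-0.3, 0.2, -1.8]
gripper_force: 62.4
```

```bash
for i in 1; do python3 -m crank '[[0.04,[0,0,0.0007],[0,0,0]],[0.04,[0,0,0],[0,0,0]]]' | egrep 'pos|force'; done
python3 -m crank '[[0.04,[0,0,0.0007],[0,0,0]],[0.04,[0,0,0],[0,0,0]]]' | egrep 'pos|force'
```

```text
tool_pos: [0.4816, -0.1555, 0.0378]
contact_force: [0.0, -0.2, 2.0]
gripper_force: 63.0
tool_pos: [0.4817, -0.1556, 0.0376]
contact_force: [-3.3, 1.3, 17.1]
gripper_force: 64.7
```

```bash
python3 -m crank '[[0.04,[0,-0.0002,-0.0001],[0,0,0]],[0.04,[0,0,0],[0,0,0]],[0.04,[0,0,0],[0,0,0]]]' | egrep 'pos|force'
python3 -m crank '[[0.04,[0,0,0],[0,0,0]],[0.04,[0,0,0],[0,0,0]],[0.04,[0,0,0],[0,0,0]],[0.04,[0,0,0],[0,0,0]],[0.04,[0,0,0],[0,0,0]]]'
```

```text
tool_pos: [0.4817, -0.1556, 0.0376]
contact_force: [-1.9, 0.8, 13.8]
gripper_force: 64.0
time_s: 14.62
tool_pos: [0.4817, -0.1556, 0.0376]
tool_rot: [2.007, 2.416, 0.001]
contact_force: [-2.6, 1.3, 14.0]
grip_width: 0.0466
gripper_force: 64.0
```

```bash
python3 -c "
from h import *
f=grab_frame('scene');cv2.imwrite('pics/s6.png',cv2.resize(f['color'][145:245,225:325],None,fx=6,fy=6,interpolation=2))
print(get_obs()['contact_force'],get_obs()['torque'])"
```

```text
[-2.38688907  1.95713137 14.37450286] [0.34662859 0.43469672 0.23628949]
```

View pics/s6.png

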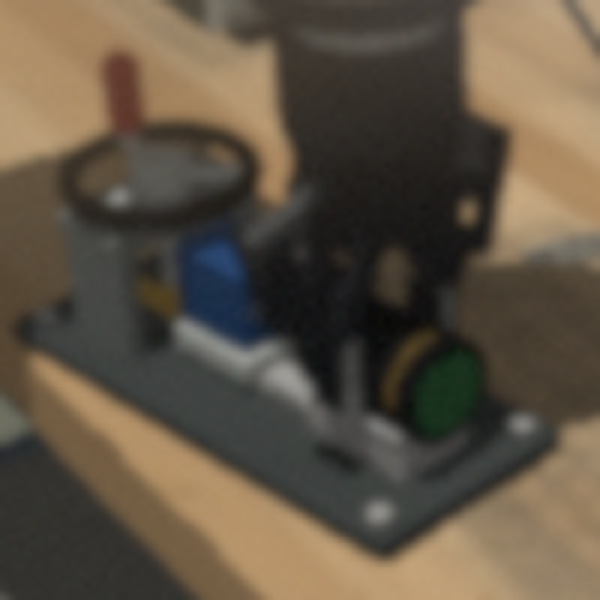

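The barrel is seated in the V with its green end at (447,393). The force holds steady at about 14 N down and nothing touches the tailstock, so I'm handing in.

```bash
python3 -c "
from bench import *
print(finish_job())"
```

```text
the job is handed in; nothing more can be done
None
```

I wound the tailstock back to its stop with the wheel, seated the lens barrel midway along the V, and handed in at about 15 s with the fingers still holding it at a steady ~14 N down; no verdict came back.

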